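Lock the flatbed scanner's carriage for transport by feel

ROBOT

A 7-joint arm with a two-finger parallel gripper is mounted at the origin on the work surface. World frame = base frame: x ahead of the robot, y to its left, z up, the work surface at z = 0. Lengths are in m, angles in rad, forces in N, time in s.
With the tool pointing down it reaches from about 0.425 to 0.925 m from the base axis. Payload 6.8 kg.
Tool frame: the origin (TCP) lies between the finger pads; the fingertips stand 14 mm ahead of it and the grasp point (between the pads) lies 5 mm behind it; z points along the fingers, y is the line along which they close (so a half turn about z gives the same grasp; the last joint's range is limited). The gripper opens to 85 mm and grips with 20 to 120 N. Pads are 22 mm wide; open, the fingers measure 114 mm over their backs; the gripper's body (76 mm by 85 mm) begins 54 mm behind the grasp point. The pads swing forward as they close: fully open they stand 13 mm farther back than shut.
Start: joints at [1.214, 0.477, 0.022, 1.555, -0.011, 1.109, -0.083], TCP at [0.166, -0.654, 0.245] pointing down, gripper open.
Joint ranges: [-2.96, 2.96], [-0.34, 2.1], [-1.41, 1.46], [0.24, 2.44], [-1.37, 4.51], [0.17, 1.92], [-2.96, 2.96]. Speed limits (rad/s): [2.39, 2.39, 3.14, 3.14, 3.14, 3.14, 3.14].

INTERFACE

Orientations are given as a rotation vector (axis times angle).
In Python, from bench import r, eyes, ticket gives the robot as it stands. The module is installed in compiled form; this text tells all that it offers.
- The arm moves only by the tool arm_command, never from a script. Its argument "plan" is text: rows parted by semicolons, each of 4 numbers parted by spaces: the shift along the tool's x, y, z in m, then the turn about the tool's z in degrees. In form: tx ty tz yaw; .... A call has 1 to 20 rows; each row shifts and turns the commanded pose from where the row before left it, along the tool's axes as they then stand; what a row does not reach is not made up. A row lasts 1/8 s, in which the tool goes at most 62.5 mm and 10.7 degrees, less where a joint would pass 70% of its speed; a pose out of reach is approached as far as the arm can. A call is refused whole if a number of a shift passes 0.0625 or a number of a turn 10.7, either way. A call with a gripper value outside its range is refused whole. "hand" is the closure, from -1 (fully open) to 1 (shut), set as the call begins (left out, the last holds). The fingers move at their own pace and stop on an object; "grip_force" is the grip in N (left out, the last holds). Time passes only in rows, so rows that do not move let the fingers close. It gives the time, the measured TCP pose, the force, the opening and the grip force at its end, in the units of the state.
- r.get_obs(): the state, without advancing time (a new reading comes with each control period).
- eyes.grab_frame(name): name is "scene" or "top"; returns (picture, depth): 384x512x3 uint8, red, green, blue; 384x512 float32, m along the optical axis (not along the pixel's ray), 0 where there is no reading.
- eyes.calibration(name): a dict with "fov_y" (degrees; the focal length in pixels is half the picture's height over the tangent of half this angle, whatever the lens; pixels are square), "cx", "cy" (the principal point, pixels), "k1" (the pictures are not rectified: a ray, as slopes to the right and down, at radius r is drawn at 1 + k1 r^2 times it, then the intrinsics apply), "origin" and "attitude" of the camera in the world. Camera axes: x right, y up, looking along -z (the intrinsics and any distortion apply to the point x, -y, -z); pixel columns grow to the right and rows downward; lengths in m; the calibration is good to about 2 mm. A picture is of the moment at which its call begins. calibration takes no time and is no camera call.
- ticket.hand_in(): hands the job in; it is judged then, once.
The state is a dict: "clock": time; "joints": joint angles; "qvel": joint speeds; "tau": joint torques, N m; "tcp_pos": TCP position; "orientation": TCP orientation; "contact_force": force on the tool from outside, world axes, zero at the start; "moment": the same for the moment, N m; "grip_width": finger opening in m; "gripper_force": force on a finger pad.
Only numpy, scipy, OpenCV 4.12 (cv2) and the standard library are available. Lean on these libraries where they do the work, as an engineer would, in place of code of your own. Each camera call takes 0.05 s, during which the arm holds its last target. There are 200 camera calls.

TASK

The scanner on the desk is about to be moved: take the square-handled lock pin out of its stand, put it down through the flapped slot in the scanner's front deck, feel along the hidden bar below for the lock hole, and push the pin fully home until its flange lies flush on the deck, then let go. The bar is delicate: feel for the hole with light pressure and never force the pin. Leave the ball-handled pin and everything else on the desk where they are.

Things in the scene. Friction and masses are not known exactly. Their poses are not given: they have to be found in the camera images.
- scanner: Flatbed scanner, white, fixed to the desk, 400 (x) x 280 (y) mm. Origin: centre of its underside, z up; its front (the slotted deck strip) faces its own -x. Front deck strip: the top face at z = 70 mm over x = -200 to -130 mm; behind it lies a grey lid with its top at z = 80 mm.
- slot (a point): Centre of the slot's mouth at the deck's top face (scanner frame: x = -165, y = 0, z = 70 mm), axes as the scanner's. The slot is 96 mm long (y) and 15 mm wide (x), through a 6 mm deck. A black dust flap, 17 mm wide, hinged along its +x edge, closes it from below; the pin pushes it down and aside with under 1 N, and it springs back.
- bar_top (a point): Point on the flat top of the hidden lock bar, 30 mm under the slot's centre, axes as the scanner's. The bar is held fast and runs under the whole slot. Its ONE hole, 22 mm deep, 16 mm (x) by 13.5 mm (y), lies under the slot's centre line; its y differs each time, from -31 to +31 mm of here, and can only be felt. More than 40 N from the pin damages it.
- pin: Lock pin, loose, 90 to 155 g, upright in a hole of the stand. Origin: centre of its flange's underside, z up the pin. Below: steel shank, 10 mm diameter, 50 mm long, tip tapered over 4 mm. Above: round flange, 30 mm diameter, 5 mm thick, then a black handle, 24 x 24 mm (sides along x and y), z = 5 to 60 mm. Tip on the bar: flange 20 mm over the deck; fully home: flange on the deck.
- pin_tip (a point): The lower end of the lock pin's shank, on its axis, 50 mm below pin's origin.
- stand: Grey block, fixed, 134 (x) x 56 (y) x 62 mm high; origin: centre of its underside. Two upright 13 mm holes, 56 mm deep, at x = -37 and +37 mm on its centre line; one holds the lock pin, the other the ball-handled pin, either way round. The flanges rest on its top.
- roundpin: Another pin, not to be used: like the lock pin but with a shorter shank and a handle that ends in a ball of 34 mm diameter; its top is 52 mm above its flange's underside (its origin).
- phone: Phone lying flat, 150 x 72 x 9 mm; origin at the centre of its underside.
- mug: White mug, 80 mm across, 95 mm high; origin at the centre of its underside.
- stapler: Stapler, 140 x 36 x 54 mm; origin at the centre of its underside.
Things that resemble listed ones, but are neither listed nor needed, are in the scene too. What is shaped like the pin but turquoise is not meant. Leave any purple look-alike of the stand alone.

How it is judged:
By the outcome, as a careful person would: the job done as asked, in the order asked, and still so for the second after the job is handed in, with the robot touching nothing.
It also fails if it takes over 67 s, if anything falls off the work surface, if the arm or the gripper's body presses on something with over 40 N, if the wrist force passes 120 N, or if a joint passes its speed limit or range.

## Working session

There is one attempt and no reset: what is moved stays moved. The work goes in short steps, Python scripts to look and compute and a tool call to move; the robot and the scene stay as the last step left them, time stands still between calls to the robot, and variables do not carry over. Pictures are saved under pics/ and viewed, at most 10 in all, crops included, and the job is handed in when it is done.

Besides the shell and the picture viewer there is one more tool, called after "Call:" by a JSON object that holds its "method" and its "body", one argument or row to a line. arm_command: Moves the arm, as the interface text tells. Its arguments: {"type":"object","properties":{"plan":{"type":"string"},"hand":{"type":"number"},"grip_force":{"type":"number"}},"required":["plan"]}

```bash
mkdir -p pics; cat > h.py <<'E'
import numpy as np, cv2
from scipy.spatial.transform import Rotation as R
from bench import r, eyes, ticket
def cal(n):
    c=eyes.calibration(n); f=192/np.tan(np.radians(c["fov_y"])/2)
    a=np.array(c["attitude"],float)
    M=a if a.shape==(3,3) else (R.from_rotvec(a).as_matrix() if a.size==3 else R.from_quat(a).as_matrix())
    return c,f,M
def cloud(n,d):
    c,f,M=cal(n); v,u=np.mgrid[0:384,0:512].astype(float)
    x=(u-c["cx"])/f; y=(v-c["cy"])/f; X,Y=x.copy(),y.copy()
    for _ in range(8):
        s=1+c["k1"]*(X*X+Y*Y); X=x/s; Y=y/s
    P=np.stack([X*d,-Y*d,-d],-1)@M.T+np.array(c["origin"])
    P[d==0]=np.nan
    return P
E
python3 - <<'E'
from h import *
for n in("scene","top"):
    p,d=eyes.grab_frame(n); np.savez(n+"0.npz",p=p,d=d); cv2.imwrite(f"pics/{n}0.png",cv2.resize(p[...,::-1],None,fx=1.5,fy=1.5))
    print(n,eyes.calibration(n))
print(r.get_obs())
E
```

```text
scene {'fov_y': 56.9305465033171, 'cx': 253.26317835574775, 'cy': 193.94012590110424, 'k1': -0.04765649144724575, 'origin': array([ 0.99742658, -0.31639102,  0.9393839 ]), 'attitude': array([0.50410435, 0.2420081 , 0.84797663])}
top {'fov_y': 43.93639754408199, 'cx': 244.38394045214784, 'cy': 185.1548955507655, 'k1': -0.20111919650555754, 'origin': array([0.46258226, 0.00947927, 1.39466527]), 'attitude': array([ 0.08896154, -0.0829987 , -1.58251433])}
{'clock': 0.1, 'joints': array([ 1.21391422,  0.47772023,  0.02235621,  1.55636791, -0.01149104,
        1.10927718, -0.08310552]), 'qvel': array([ 0.00011155, -0.00130523, -0.00091884, -0.00342513,  0.00135021,
       -0.00171907, -0.0002866 ]), 'tau': array([ 4.38118717e-03, -5.97759497e+01,  1.61387924e+00, -2.81950414e+01,
        1.29395377e-02,  5.02920346e-03,  1.66576802e-05]), 'tcp_pos': array([ 0.16605487, -0.65372703,  0.24441483]), 'orientation': array([-3.11572048e+00, -3.89589128e-01,  5.27793034e-04]), 'contact_force': array([ 0.37330496, -0.5268253 ,  0.04789912]), 'moment': array([0.02810849, 0.00285519, 0.01956848]), 'gripper_force': 0.0, 'grip_width': 0.08574026549346926}
```

View pics/scene0.png

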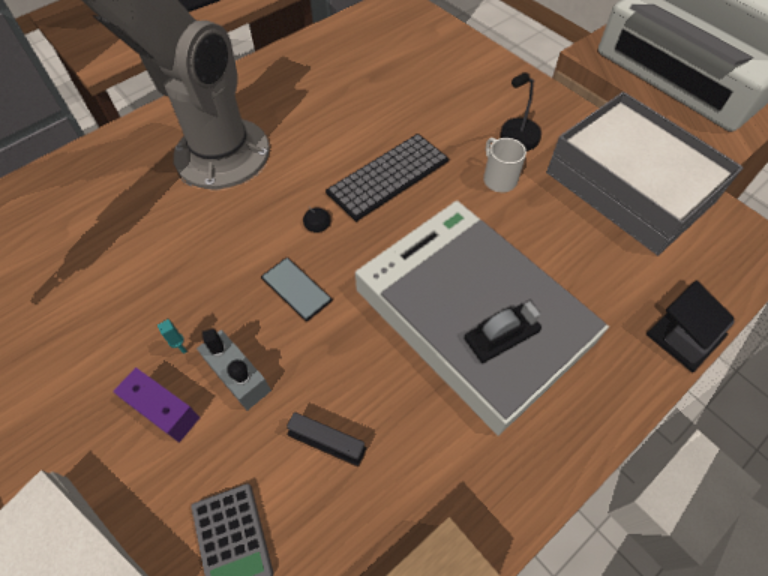

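View pics/top0.png

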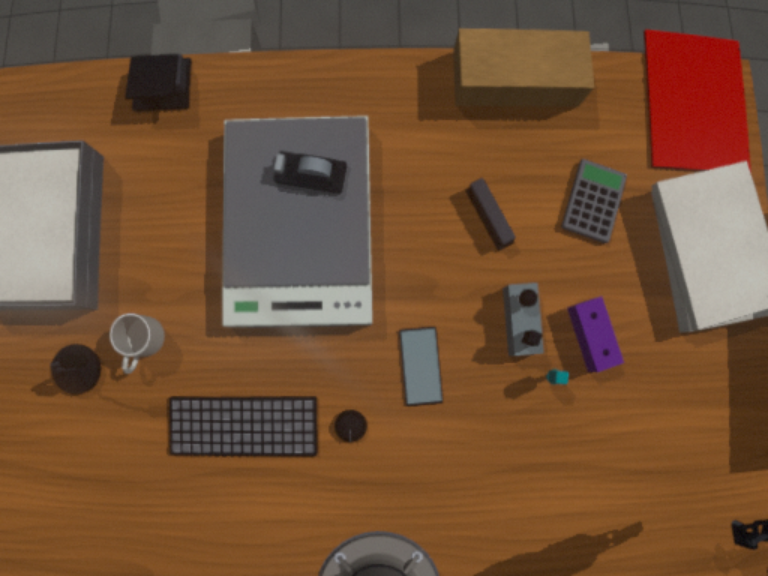

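The scene view shows the grey stand with two black-handled pins: a square one at (212,340) and a ball at (238,370). The top view has the square one at (532,338) and the ball at (528,297). Possible confusions: the ball pin, the turquoise pin at scene (170,335), and the purple stand at scene (157,403). My choice is the pin at scene (212,340), and I'll check it in a crop while measuring.

```bash
python3 - <<'E'
from h import *
s=np.load("scene0.npz"); t=np.load("top0.npz")
cv2.imwrite("pics/crop1.png",cv2.resize(s["p"][200:290,95:195,::-1],None,fx=6,fy=6,interpolation=cv2.INTER_CUBIC))
for n,q in(("scene",s),("top",t)):
    P=cloud(n,q["d"]); p=q["p"].astype(int); 
    z=P[...,2]; near=(abs(P[...,0]-.5)<.4)
    print(n,"table z",np.nanmedian(z[(abs(P[...,0]-.45)<.05)&(abs(P[...,1]-0.0)<.05)]))
    u,v=((141,226),(158,246)) if n=="scene" else ((354,225),(351,198))
    box=[(u,"sq"),(v,"ball")]
    for (a,b),l in box: print(l,P[b,a])
    c=P[box[0][0][1],box[0][0][0]]; 
    dxy=np.hypot(P[...,0]-c[0],P[...,1]-c[1])
    # stand top
    m=(dxy<.15)&(z>.056)&(z<.066)&(p.max(-1)-p.min(-1)<40)
    if m.sum()>20: print("stand top",m.sum(),cv2.minAreaRect(P[m][:,:2].astype(np.float32)))
    m=(dxy<.15)&(z>.09)
    pts=P[m]
    for i,h in ((0,"sq"),(1,"ball")):
        cc=P[box[i][0][1],box[i][0][0]][:2]
        k=pts[(np.hypot(*(pts[:,:2]-cc).T)<.03)]
        print(h,len(k),k.mean(0),k[:,2].max(), "top:",k[k[:,2]>k[:,2].max()-.006].mean(0), cv2.minAreaRect(k[k[:,2]>k[:,2].max()-.006][:,:2].astype(np.float32)))
    # scanner
    m=(z>.062)&(z<.09)&(P[...,1]>-.08)&(P[...,1]<.33)&(P[...,0]>.35)&(P[...,0]<1.1)
    m=cv2.morphologyEx(m.astype(np.uint8),cv2.MORPH_OPEN,np.ones((3,3)))
    nn,L,st,_=cv2.connectedComponentsWithStats(m); k=1+st[1:,4].argmax()
    print("scanner",cv2.minAreaRect(P[L==k][:,:2].astype(np.float32)))
    w=(L==k)&(z<.0755)
    print("deck",cv2.minAreaRect(P[w][:,:2].astype(np.float32)),np.median(z[w]))
    # slot dark pixels
    sl=(L==k)&(p.max(-1)<60)&(z<.09)
    nn,L2,st,ce=cv2.connectedComponentsWithStats((p.max(-1)<(75)).astype(np.uint8))
    uv=(280,163) if n=="scene" else (198,203)
    l=L2[uv[1],uv[0]]; print("slot lab",l,st[l],ce[l],np.nanmean(P[L2==l],0), cv2.minAreaRect(P[L2==l][:,:2].astype(np.float32)))
E
```

```text
scene table z 0.0003489979508873864
sq [ 0.5021518  -0.28601282  0.11869041]
ball [ 0.57430809 -0.28164764  0.11147191]
stand top 665 ((0.5117486715316772, -0.3364574909210205), (0.17515887320041656, 0.16221663355827332), 2.2347638607025146)
sq 140 [ 0.49657929 -0.28624603  0.11421107] 0.1255014032874362 top: [ 0.4922006  -0.28624373  0.12221629] ((0.49245956540107727, -0.2869887948036194), (0.023452643305063248, 0.023563314229249954), 61.47881317138672)
ball 144 [ 0.57065394 -0.28206106  0.1069747 ] 0.11594775791999457 top: [ 0.56654325 -0.28122773  0.11200218] ((0.5653610229492188, -0.2809474766254425), (0.023057475686073303, 0.021219851449131966), 63.469703674316406)
scanner ((0.7244232892990112, 0.1481553167104721), (0.4018145203590393, 0.2814125716686249), 0.08694018423557281)
deck ((0.7244232892990112, 0.1481553167104721), (0.4018145203590393, 0.2814125716686249), 0.08694018423557281) 0.0699806911724733
slot lab 90 [268 155  23  18  79] [279.08860759 163.27848101] [0.55765055 0.1488093  0.06397829] ((0.5583569407463074, 0.14922690391540527), (0.08958166837692261, 0.015062427148
[... 453 characters left out ...]
11917), 60.759090423583984)
ball 112 [ 0.56387384 -0.28117764  0.10746734] 0.1180417654535757 top: [ 0.5657012  -0.28122642  0.11348427] ((0.5667309761047363, -0.2809896469116211), (0.014229982160031796, 0.01654042676091194), 89.07147216796875)
scanner ((0.7240179181098938, 0.14700965583324432), (0.40397438406944275, 0.28115567564964294), 0.36353954672813416)
deck ((0.7240179181098938, 0.14700965583324432), (0.40397438406944275, 0.28115567564964294), 0.36353954672813416) 0.07042248179252453
slot lab 355 [182 201  32   5 126] [198.12698413 203.43650794] [0.55880637 0.14431361 0.06306898] ((0.5600064992904663, 0.14588813483715057), (0.08778812736272812, 0.011808933690190315), 89.3418960571289)
```

View pics/crop1.png

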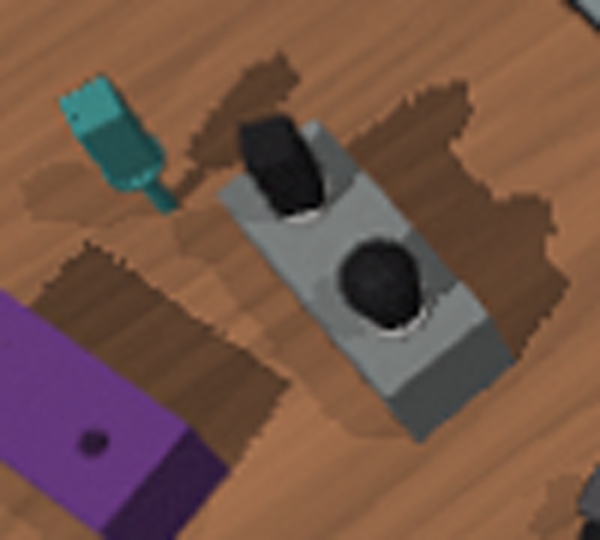

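The crop confirms the square handle at crop (283,165), at the near end of the grey stand; the ball is at crop (380,285). Next I fit the handle's yaw and compute the motion to it.

```bash
python3 - <<'E'
from h import *
from scipy.optimize import minimize
def proj(n,W):
    c,f,M=cal(n); q=(W-np.array(c["origin"]))@M; x=q[:,0]/-q[:,2]; y=-q[:,1]/-q[:,2]
    s=1+c["k1"]*(x*x+y*y); return np.c_[c["cx"]+f*x*s,c["cy"]+f*y*s]
data={}
for n in("scene","top"):
    z=np.load(n+"0.npz"); P=cloud(n,z["d"]); p=z["p"].astype(float).max(-1)
    m=(p<75)&(np.hypot(P[...,0]-.492,P[...,1]+.286)<.035)&(P[...,2]>.068)
    data[n]=m; print(n,m.sum())
def iou(x,y,a,n,dx=0,dy=0):
    c=np.array([[i,j] for i in(-1,1) for j in(-1,1)])*.012
    Ra=np.array([[np.cos(a),-np.sin(a)],[np.sin(a),np.cos(a)]]); c=c@Ra.T+[x,y]
    W=np.r_[np.c_[c,[.067]*4],np.c_[c,[.122]*4]]
    h=cv2.convexHull(((proj(n,W)+.5)*8).astype(np.float32)-.5).astype(np.int32)
    im=np.zeros((384*8,512*8),np.uint8); cv2.fillConvexPoly(im,h,255)
    im=cv2.resize(im,(512,384),interpolation=cv2.INTER_AREA)/255.
    return np.abs(im-data[n]).sum()/data[n].sum()
for n in data:
    out=[]
    for a in range(0,90,10):
        b=min((iou(.4918+i*.0015,-.286+j*.0015,np.radians(a),n),i,j) for i in range(-3,4) for j in range(-3,4))
        out.append((a,round(b[0],3),b[1],b[2]))
    print(n,out)
z=np.load("top0.npz"); P=cloud("top",z["d"]); print("turq",P[251,372])
p=z["p"].astype(int); m=(p[...,1]-p[...,0]>40)&(np.hypot(P[...,0]-.42,P[...,1]+.33)<.1); print(np.nanmin(P[m],0),np.nanmax(P[m],0))
print(R.from_rotvec(r.get_obs()["orientation"]).as_matrix().round(3))
E
```

```text
scene 176
top 114
scene [(0, np.float64(0.177), 0, 0), (10, np.float64(0.197), 0, 0), (20, np.float64(0.247), 0, 0), (30, np.float64(0.279), 0, 0), (40, np.float64(0.281), 0, 0), (50, np.float64(0.26), 0, 0), (60, np.float64(0.211), 0, 0), (70, np.float64(0.153), 0, 0), (80, np.float64(0.144), 0, 0)]
top [(0, np.float64(0.275), -1, 0), (10, np.float64(0.316), 0, 0), (20, np.float64(0.334), -1, 0), (30, np.float64(0.322), -1, 0), (40, np.float64(0.305), -1, 0), (50, np.float64(0.263), -1, -1), (60, np.float64(0.231), -1, -1), (70, np.float64(0.198), -1, 0), (80, np.float64(0.22), -1, 0)]
turq [ 0.41854589 -0.33118257  0.11154338]
[ 0.40714461 -0.3501254   0.05583099] [ 0.42934526 -0.32606172  0.11502084]
[[ 0.969  0.246 -0.001]
 [ 0.246 -0.969  0.002]
 [-0.    -0.002 -1.   ]]
```

Call:
{"method": "arm_command", "body": {
  "plan": "0.02 -0.0137 0 0;0.04 -0.0273 0 0;0.04 -0.0273 0 0;0.04 -0.0273 0 0;0.04 -0.0273 0 0;0.04 -0.0273 0 0;0.04 -0.0273 0 0;0.04 -0.0273 0 0;0.04 -0.0273 0 0;0.04 -0.0273 0 0;0.025 -0.0171 0 0;0 0 0 10.4;0 0 0 10.4;0 0 0 10.4;0 0 0 0;0 0 0 0",
  "hand": -0.3
}}

```text
clock: 2.1
tcp_pos: [0.4907, -0.2856, 0.2453]
orientation: [-3.108, 0.456, 0.0]
contact_force: [-0.4, -0.3, 0.3]
grip_width: 0.0555
gripper_force: 0.0
```

```bash
cat > d.py <<'E'
import sys; from h import *
o=r.get_obs(); M=R.from_rotvec(o["orientation"]).as_matrix()
t=np.array([float(v) for v in sys.argv[1:4]])
print("t",o["clock"],"tcp",o["tcp_pos"].round(4),"F",o["contact_force"].round(1),"w",round(o["grip_width"],4),"yang",np.degrees(np.arctan2(M[1,1],M[0,1])).round(1),"z",M[:,2].round(3))
print("tool delta",(M.T@(t-o["tcp_pos"])).round(4))
E
python3 d.py .491 -.286 .102
```

```text
t 2.1 tcp [ 0.4907 -0.2856  0.2453] F [-0.4 -0.3  0.3] w 0.0555 yang -106.7 z [-0.  0. -1.]
tool delta [0.0004 0.0003 0.1433]
```

Call:
{"method": "arm_command", "body": {
  "plan": "0 0 0.03 0;0 0 0.04 0;0 0 0.04 0;0 0 0.025 0;0 0 0.013 0;0 0 0 0"
}}

```text
clock: 2.85
tcp_pos: [0.4904, -0.2863, 0.0969]
orientation: [-3.107, 0.461, 0.002]
contact_force: [-0.1, 0.4, 0.3]
grip_width: 0.0554
gripper_force: 0.0
```

```bash
python3 - <<'E'
from h import *
p,d=eyes.grab_frame("scene"); np.savez("scene1.npz",p=p,d=d)
cv2.imwrite("pics/crop2.png",cv2.resize(p[170:290,80:220,::-1],None,fx=5,fy=5,interpolation=cv2.INTER_CUBIC))
print(r.get_obs()["tcp_pos"],r.get_obs()["contact_force"])
E
```

```text
[ 0.49100073 -0.28660691  0.09774929] [ 0.51936474 -0.53726461  0.10572679]
```

View pics/crop2.png

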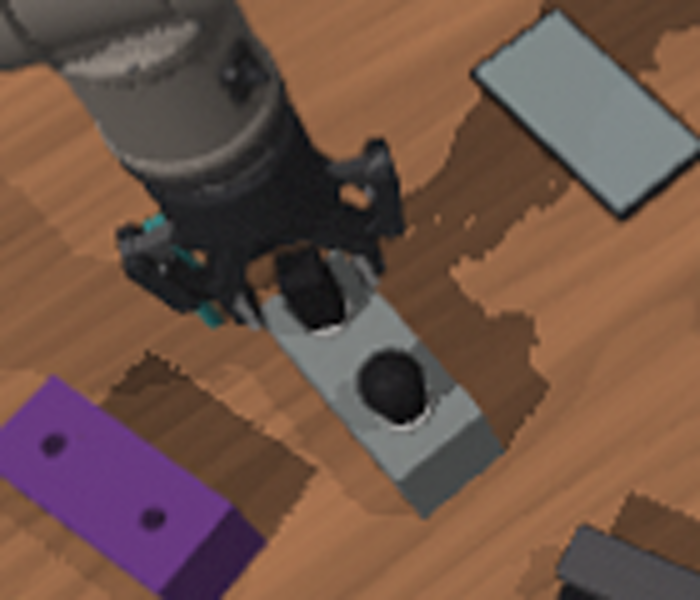

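The pin's handle (crop 310,285) sits between the fingers at crop (255,305) and (370,265), with the ball pin clear at (393,385). Close the gripper.

Call:
{"method": "arm_command", "body": {
  "plan": "0 0 0 0;0 0 0 0;0 0 0 0;0 0 0 0;0 0 0 0",
  "hand": 1,
  "grip_force": 50
}}

```text
clock: 3.52
tcp_pos: [0.4915, -0.2868, 0.0985]
orientation: [3.107, -0.463, 0.003]
contact_force: [-0.6, 0.8, 7.1]
grip_width: 0.0235
gripper_force: 49.3
```

Call:
{"method": "arm_command", "body": {
  "plan": "0 0 -0.01 0;0 0 -0.03 0;0 0 -0.03 0;0 0 -0.03 0;0 0 -0.03 0;0 0 -0.02 0;0 0 0 0"
}}

```text
clock: 4.4
tcp_pos: [0.4913, -0.2869, 0.2491]
orientation: [3.106, -0.463, 0.005]
contact_force: [-0.7, -0.6, -1.9]
grip_width: 0.0236
gripper_force: 50.1
```

```bash
python3 - <<'E'
from h import *
p,d=eyes.grab_frame("scene"); np.savez("scene2.npz",p=p,d=d)
cv2.imwrite("pics/crop3.png",cv2.resize(p[150:290,60:220,::-1],None,fx=4,fy=4,interpolation=cv2.INTER_CUBIC))
E
python3 d.py .559 .147 .2
```

```text
t 4.45 tcp [ 0.4906 -0.2865  0.2476] F [-1.  -0.3 -1.4] w 0.0234 yang -106.9 z [ 0.001 -0.    -1.   ]
tool delta [-0.061  -0.4346  0.0475]
```

View pics/crop3.png

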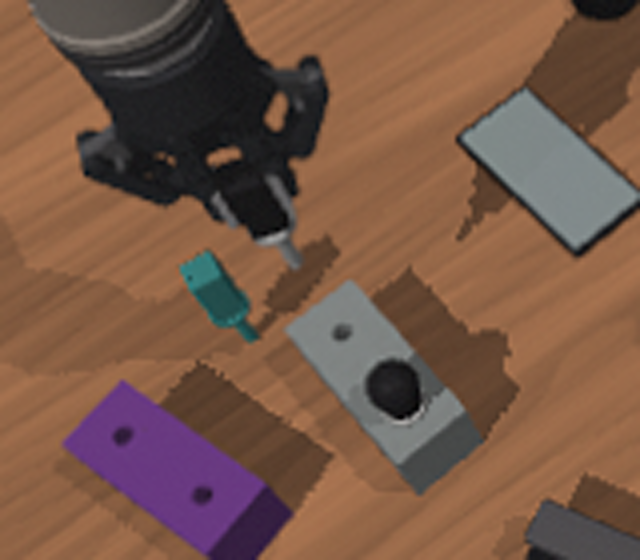

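The pin hangs straight in the gripper at crop (275,225), and the stand's hole at (342,332) is empty. On to the slot's -y end.

Call:
{"method": "arm_command", "body": {
  "plan": "0 0 0 -8.45;0 0 0 -8.45;0.0034 -0.02 0 0;0.0068 -0.04 0 0;0.0068 -0.04 0 0;0.0068 -0.04 0 0;0.0068 -0.04 0 0;0.0068 -0.04 0 0;0.0068 -0.04 0 0;0.0068 -0.04 0 0;0.0068 -0.04 0 0;0.0068 -0.038 0 0;0.0034 -0.02 0 0;0 0 0.03 0;0 0 0.025 0;0 0 0 0;0 0 0 0"
}}

```text
clock: 6.58
tcp_pos: [0.5593, 0.1114, 0.1931]
orientation: [-3.141, 0.003, -0.001]
contact_force: [0.3, 0.4, -0.7]
grip_width: 0.0234
gripper_force: 50.1
```

```bash
python3 - <<'E'
from h import *
for n in("scene","top"):
    p,d=eyes.grab_frame(n); np.savez(n+"3.npz",p=p,d=d)
    if n=="scene": cv2.imwrite("pics/crop4.png",cv2.resize(p[100:230,210:370,::-1],None,fx=4.5,fy=4.5,interpolation=cv2.INTER_CUBIC))
# project slot outline & check with original images: deck front edge
P=cloud("scene",np.load("scene0.npz")["d"]); Q=cloud("top",np.load("top0.npz")["d"])
for n,A in(("s",P),("t",Q)):
    p=np.load(("scene" if n=="s" else "top")+"0.npz")["p"].astype(int)
    m=(A[...,2]>.067)&(A[...,2]<.074)&(p.min(-1)>130)&(A[...,0]>.5)&(A[...,0]<.62)&(A[...,1]>.02)&(A[...,1]<.28)
    q=A[m]
    for y0 in(.04,.1,.16,.22): 
        k=q[abs(q[:,1]-y0)<.02]; print(n,y0,k[:,0].min().round(4),k[:,0].max().round(4))
E
python3 d.py .559 .112 .171
```

```text
s 0.04 0.5245 0.5949
s 0.1 0.5252 0.5936
s 0.16 0.5242 0.5931
s 0.22 0.5255 0.5933
t 0.04 0.5245 0.5923
t 0.1 0.5252 0.593
t 0.16 0.5232 0.5935
t 0.22 0.5237 0.5918
t 6.675 tcp [0.5597 0.1115 0.1936] F [ 0.3 -0.6 -1.3] w 0.0233 yang -90.1 z [ 0.002  0.    -1.   ]
tool delta [-0.0008 -0.0005  0.0226]
```

View pics/crop4.png

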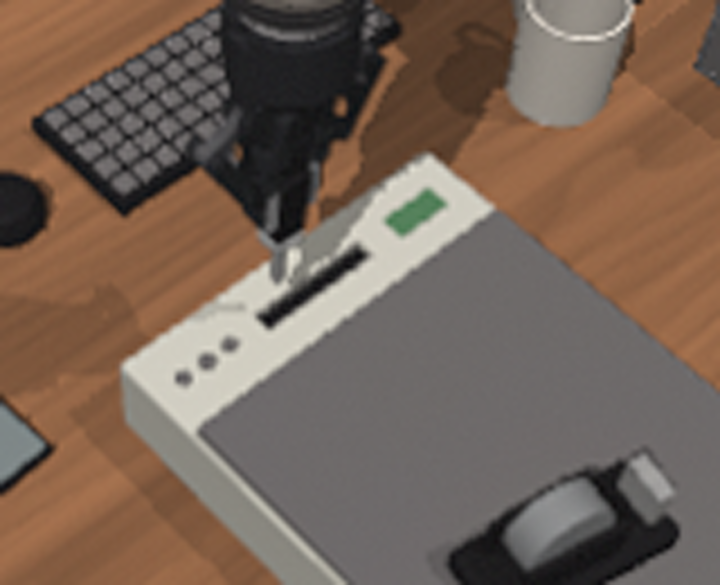

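The pin tip is at crop (280,278), above the -y end of the slot (265,320 to 365,255). Lowering it now.

Call:
{"method": "arm_command", "body": {
  "plan": "-0.0005 0 0.015 0;0 0 0.015 0;0 0 0.004 0;0 0 0.004 0;0 0 0 0;0 0 0 0"
}}

```text
clock: 7.42
tcp_pos: [0.5588, 0.1115, 0.1546]
orientation: [-3.141, 0.001, -0.001]
contact_force: [-0.8, -1.0, -1.2]
grip_width: 0.0235
gripper_force: 50.1
```

```bash
python3 d.py .559 .112 .13
```

```text
t 7.425 tcp [0.5588 0.1115 0.1546] F [-0.8 -1.  -1.2] w 0.0235 yang -90.0 z [ 0.001  0.    -1.   ]
tool delta [ 0.0002 -0.0005  0.0246]
```

Call:
{"method": "arm_command", "body": {
  "plan": "0 0 0.004 0;0 0 0.004 0;0 0 0 0;0 0 0 0"
}}

```text
clock: 7.92
tcp_pos: [0.5583, 0.1114, 0.1462]
orientation: [3.142, -0.001, -0.001]
contact_force: [-0.5, 0.6, -1.2]
grip_width: 0.0235
gripper_force: 50.1
```

Call:
{"method": "arm_command", "body": {
  "plan": "0 0 0.004 0;0 0 0.004 0;0 0 0.003 0;0 0 0 0;0 0 0 0"
}}

```text
clock: 8.55
tcp_pos: [0.5584, 0.1114, 0.1352]
orientation: [3.142, -0.001, -0.001]
contact_force: [0.4, -0.3, -1.1]
grip_width: 0.0234
gripper_force: 50.1
```

Call:
{"method": "arm_command", "body": {
  "plan": "0 0 0.002 0;0 0 0.002 0;0 0 0.001 0;0 0 0 0;0 0 0 0"
}}

```text
clock: 9.18
tcp_pos: [0.5584, 0.1114, 0.1303]
orientation: [3.142, -0.001, -0.0]
contact_force: [-0.3, 0.2, -1.8]
grip_width: 0.0236
gripper_force: 50.1
```

In the slot with no resistance. Now I creep down for contact.

Call:
{"method": "arm_command", "body": {
  "plan": "0 0 0.001 0;0 0 0.001 0;0 0 0.001 0;0 0 0 0;0 0 0 0"
}}

```text
clock: 9.8
tcp_pos: [0.5584, 0.1114, 0.1273]
orientation: [3.142, -0.001, -0.0]
contact_force: [-0.8, -0.3, -0.7]
grip_width: 0.0234
gripper_force: 50.1
```

Call:
{"method": "arm_command", "body": {
  "plan": "0 0 0.001 0;0 0 0.0005 0;0 0 0 0;0 0 0 0"
}}

```text
clock: 10.3
tcp_pos: [0.5587, 0.1114, 0.1263]
orientation: [-3.142, 0.001, -0.001]
contact_force: [-2.3, 0.2, 5.5]
grip_width: 0.0229
gripper_force: 50.9
```

Contact with the bar at TCP z = 0.1263 under about 6 N. Now dragging along +y.

Call:
{"method": "arm_command", "body": {
  "plan": "0 -0.002 0 0;0 -0.002 0 0;0 0 0 0"
}}

```text
clock: 10.68
tcp_pos: [0.559, 0.1133, 0.1263]
orientation: [3.139, -0.003, 0.001]
contact_force: [-1.2, -4.6, 7.0]
grip_width: 0.0234
gripper_force: 51.1
```

Call:
{"method": "arm_command", "body": {
  "plan": "0 -0.002 0 0;0 -0.002 0 0;0 0 0 0"
}}

```text
clock: 11.05
tcp_pos: [0.5592, 0.1175, 0.1263]
orientation: [3.139, -0.003, 0.002]
contact_force: [0.7, -3.8, 5.8]
grip_width: 0.0237
gripper_force: 51.0
```

Call:
{"method": "arm_command", "body": {
  "plan": "0 -0.002 0 0;0 -0.002 0 0;0 0 0 0"
}}

```text
clock: 11.42
tcp_pos: [0.5593, 0.1217, 0.1263]
orientation: [3.139, -0.003, 0.002]
contact_force: [0.3, -3.6, 4.7]
grip_width: 0.0235
gripper_force: 50.9
```

Call:
{"method": "arm_command", "body": {
  "plan": "0 -0.0015 0 0;0 -0.0015 0 0;0 0 0 0"
}}

```text
clock: 11.8
tcp_pos: [0.5593, 0.1245, 0.1263]
orientation: [3.139, -0.003, 0.002]
contact_force: [0.6, -4.8, 5.5]
grip_width: 0.0233
gripper_force: 50.9
```

Call:
{"method": "arm_command", "body": {
  "plan": "0 -0.0015 0 0;0 -0.0015 0 0;0 0 0 0"
}}

```text
clock: 12.18
tcp_pos: [0.5594, 0.1276, 0.1263]
orientation: [3.139, -0.003, 0.002]
contact_force: [-1.2, -4.6, 5.2]
grip_width: 0.0237
gripper_force: 50.9
```

Call:
{"method": "arm_command", "body": {
  "plan": "0 -0.0015 0 0;0 -0.0015 0 0;0 0 0 0"
}}

```text
clock: 12.55
tcp_pos: [0.5594, 0.1305, 0.1263]
orientation: [3.139, -0.003, 0.002]
contact_force: [-1.0, -4.1, 5.0]
grip_width: 0.023
gripper_force: 50.9
```

Call:
{"method": "arm_command", "body": {
  "plan": "0 -0.0015 0 0;0 -0.0015 0 0;0 0 0 0"
}}

```text
clock: 12.92
tcp_pos: [0.5593, 0.1338, 0.1262]
orientation: [3.14, -0.003, 0.002]
contact_force: [0.0, -3.8, 5.4]
grip_width: 0.0232
gripper_force: 50.8
```

Call:
{"method": "arm_command", "body": {
  "plan": "0 -0.0015 0 0;0 -0.0015 0 0;0 0 0 0"
}}

```text
clock: 13.3
tcp_pos: [0.558, 0.1394, 0.1253]
orientation: [-3.141, -0.0, 0.001]
contact_force: [-0.1, 0.2, -1.2]
grip_width: 0.0237
gripper_force: 50.1
```

Call:
{"method": "arm_command", "body": {
  "plan": "0 -0.0015 0 0;0 -0.0015 0 0;0 0 0 0"
}}

```text
clock: 13.68
tcp_pos: [0.5584, 0.1418, 0.1257]
orientation: [-3.141, 0.001, 0.0]
contact_force: [-0.1, -0.3, -2.0]
grip_width: 0.0234
gripper_force: 50.0
```

Call:
{"method": "arm_command", "body": {
  "plan": "0 -0.0015 0 0;0 -0.0015 0 0;0 0 0 0"
}}

```text
clock: 14.05
tcp_pos: [0.5586, 0.1444, 0.1258]
orientation: [3.142, -0.001, 0.0]
contact_force: [-1.1, -0.9, -0.6]
grip_width: 0.0235
gripper_force: 50.0
```

Force vanished from y=0.139 to 0.144, so the tip is over the hole. I'll find the far edge.

Call:
{"method": "arm_command", "body": {
  "plan": "0 -0.0015 0 0;0 0 0 0"
}}

```text
clock: 14.3
tcp_pos: [0.5586, 0.1468, 0.1262]
orientation: [-3.14, 0.001, -0.001]
contact_force: [-2.1, 1.7, 2.5]
grip_width: 0.0236
gripper_force: 50.4
```

Call:
{"method": "arm_command", "body": {
  "plan": "0 0.0025 0 0;0 0.0025 0 0;0 0 0 0;0 0 0.001 0;0 0 0.001 0;0 0 0 0"
}}

```text
clock: 15.05
tcp_pos: [0.5584, 0.1409, 0.1236]
orientation: [3.141, -0.001, -0.0]
contact_force: [0.1, -0.6, -1.8]
grip_width: 0.0233
gripper_force: 50.1
```

Call:
{"method": "arm_command", "body": {
  "plan": "0 0 0.001 0;0 0 0.001 0;0 0 0 0;0 0 0 0"
}}

```text
clock: 15.55
tcp_pos: [0.5585, 0.1409, 0.1218]
orientation: [3.142, -0.001, -0.0]
contact_force: [0.0, 0.3, -0.7]
grip_width: 0.0235
gripper_force: 50.1
```

Call:
{"method": "arm_command", "body": {
  "plan": "0 0 0.001 0;0 0 0.001 0;0 0 0.001 0;0 0 0 0;0 0 0 0"
}}

```text
clock: 16.18
tcp_pos: [0.5584, 0.1409, 0.1187]
orientation: [3.142, -0.001, -0.0]
contact_force: [-0.9, 0.2, -1.3]
grip_width: 0.0235
gripper_force: 50.1
```

Call:
{"method": "arm_command", "body": {
  "plan": "0 0 0.002 0;0 0 0.002 0;0 0 0.002 0;0 0 0 0;0 0 0 0"
}}

```text
clock: 16.8
tcp_pos: [0.5584, 0.1409, 0.1127]
orientation: [3.142, -0.001, -0.0]
contact_force: [-0.0, -0.1, -1.4]
grip_width: 0.0235
gripper_force: 50.1
```

Call:
{"method": "arm_command", "body": {
  "plan": "0 0 0.002 0;0 0 0.0015 0;0 0 0.001 0;0 0 0 0;0 0 0 0"
}}

```text
clock: 17.42
tcp_pos: [0.5584, 0.1409, 0.1082]
orientation: [3.142, -0.001, -0.0]
contact_force: [-0.2, 1.0, -1.4]
grip_width: 0.0234
gripper_force: 50.1
```

Call:
{"method": "arm_command", "body": {
  "plan": "0 0 0.001 0;0 0 0.0005 0;0 0 0 0;0 0 0 0"
}}

```text
clock: 17.92
tcp_pos: [0.5585, 0.1409, 0.1068]
orientation: [3.142, -0.001, -0.0]
contact_force: [-0.2, 0.0, -1.2]
grip_width: 0.0233
gripper_force: 50.1
```

Call:
{"method": "arm_command", "body": {
  "plan": "0 0 0.0005 0;0 0 0.0003 0;0 0 0 0;0 0 0 0"
}}

```text
clock: 18.42
tcp_pos: [0.5586, 0.141, 0.1065]
orientation: [3.142, -0.001, 0.001]
contact_force: [-2.3, -0.8, 5.9]
grip_width: 0.0234
gripper_force: 50.9
```

The flange reached the deck 20 mm below bar contact, as specified. Releasing and backing off.

Call:
{"method": "arm_command", "body": {
  "plan": "0 0 0 0;0 0 0 0;0 0 0 0;0 0 0 0",
  "hand": -0.4
}}

```text
clock: 18.92
tcp_pos: [0.5585, 0.1409, 0.1059]
orientation: [-3.142, 0.001, 0.0]
contact_force: [-0.4, -0.0, 0.0]
grip_width: 0.0598
gripper_force: 0.0
```

Call:
{"method": "arm_command", "body": {
  "plan": "0 0 -0.01 0;0 0 -0.03 0;0 0 -0.04 0;0 0 -0.04 0;0 0 -0.04 0;-0.03 0.03 0 0;-0.03 0.05 0 0;-0.02 0.05 0 0;0 0.05 0 0;0 0.04 0 0;0 0 0 0;0 0 0 0"
}}

```text
clock: 20.42
tcp_pos: [0.4785, -0.0782, 0.2665]
orientation: [-3.141, 0.0, -0.001]
contact_force: [-0.5, -0.1, -1.2]
grip_width: 0.0594
gripper_force: 0.0
```

```bash
python3 - <<'E'
from h import *
for n in("scene","top"):
    p,d=eyes.grab_frame(n); P=cloud(n,d); z=P[...,2]
    m=(np.hypot(P[...,0]-.559,P[...,1]-.141)<.025)&(z>.085); k=P[m]
    print(n,m.sum(),k.mean(0),np.sort(k[:,2])[-8:].round(4))
    if n=="scene": cv2.imwrite("pics/crop5.png",cv2.resize(p[110:230,200:350,::-1],None,fx=5,fy=5,interpolation=cv2.INTER_CUBIC))
E
python3 d.py .559 .14 .1
```

```text
scene 148 [0.56353226 0.13799843 0.11551083] [0.1319 0.1321 0.1321 0.1322 0.1323 0.1326 0.1326 0.1334]
top 103 [0.55655474 0.13835791 0.12471705] [0.1326 0.1326 0.133  0.1334 0.1335 0.1339 0.1345 0.1366]
t 20.525 tcp [ 0.4785 -0.0776  0.2663] F [ 0.1 -0.3 -0.4] w 0.0598 yang -89.9 z [ 0.  0. -1.]
tool delta [ 0.0807 -0.2174  0.1664]
```

View pics/crop5.png

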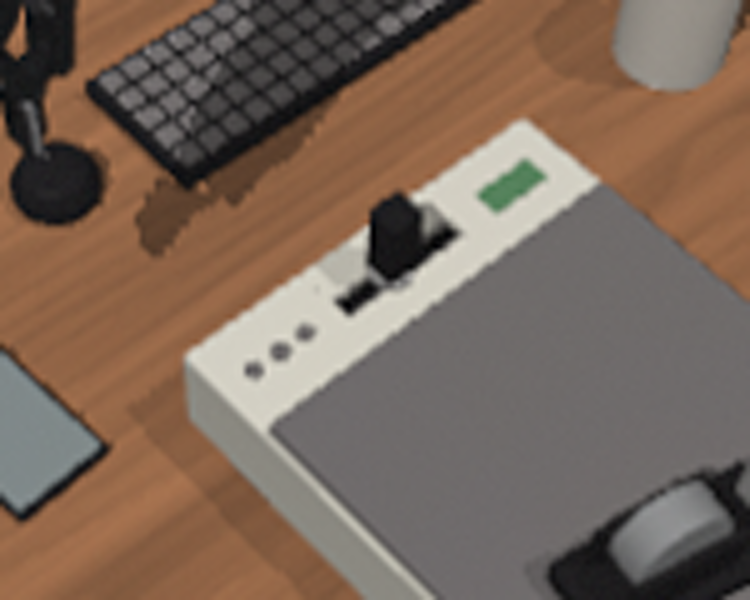

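The pin stands upright in the slot at crop (393,240). The handle top is at about 0.130 m by the same measure as before, which means the flange is on the deck. The gripper is clear.

```bash
python3 -c "
from h import *
print(ticket.hand_in())"
```

```text
the job is handed in; nothing more can be done
None
```

The square-handled lock pin is fully home in the bar's hole, about 6 mm toward -y from the slot's centre, with its flange on the deck. It has been released and the job is handed in at about 20.5 s, with about 7 N at most measured on the bar.

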